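# Clamp a sanding block with the inner knob of a coaxial pair

### The job

Lay the cork sanding block lengthwise on the bed of the green bench clamp, between the fence and the rubber pad, let go of it, then turn only the small red inner knob clockwise until the block is held snug against the fence at about 15 N (at least 8, not over 24), and let go of the knob. Go by feel, leave the large black outer ring set where it is, and leave the brush, tin and spool alone.

Things in the scene. Friction and masses are not known exactly. Their poses are not given: they have to be found in the camera images.
- block_centre (a point): centre (half-way up, 13.5 mm above its underside) of the loose cork sanding block with a black underside, 37 (x) x 74 (y) x 27 (z) mm, 40 to 75 g, lying flat on the bench; axes are the block's. Grasp it across its 37 mm width.
- block: the same sanding block; origin at the centre of its underside, same axes
- clamp: green bench clamp, bolted down, placed differently each run; z up, y from its steel fence to its gearbox. Grey base plate 92 mm (x) wide, top 12 mm above the bench, is the bed. Fence: 60 mm wide, 26 mm high, face at y = -85 mm. Green gearbox 78 x 72 mm, front at y = +43 mm, top 50 mm above the bench, knob and ring on it at y = +79 mm. Origin on the bench.
- bed (a point): where the clamped block's centre must be: 13.5 mm above the base plate, 37 mm from the fence's face; axes are the clamp's. The block lies along y, either way round, within 9 mm in x and 0.15 rad, its end against the fence (within 3 mm). The slot is at first 6 to 20 mm longer than the block: laid with its centre at y = +2 to +4 mm from here it goes in clear of both ends.
- jaw: steel carriage 30 x 20 x 24 mm of the moving jaw, with its pin and 22 mm rubber pad; origin mid front face, 26.5 mm above the bench; axes as the clamp's. Slides to the fence (-y). The pad's face stands 16 to 26 mm in front of the origin: how far the pin was set out is not measured. The pad is sprung, 4 N per mm, up to 8 mm. Clamping must end between 8 and 24 N and never pass 27 N.
- knob_centre (a point): centre of the small red inner knob, 32 mm diameter, 28 mm high, vertical axis, fluted sides: it reaches 14 mm up and 14 mm down from here, down to the outer ring's top, which is 64 mm above the bench. Fingers must hold it above the ring. It is 127 mm from the bed point along the clamp's +y. Axes turn with the knob.
- knob (a joint): angle of the red knob, rad, growing clockwise from above; starts at 0 to 0.4. Moves the jaw 8 mm per rad to the fence. Friction of 0.22 N m holds it where left, and acts either way at a pause: compare like readings. Each N of clamping adds 0.008 N m against tightening (15 N: 0.12 over free turning). The first 0.6 rad are free; 1.2 to 3.2 rad are needed, at most 1.5 a grasp.
- ring_mark (a point): white mark on the top face, 29 mm from the axis, of the large black outer ring (62 mm diameter, 14 mm high, round the knob's foot, top 64 mm above the bench). It is a preset: the mark may not move over 3 mm. The ring turns on the same axis, apart from the knob, and very lightly (0.04 N m): a finger that rubs on it drags it round.
- brush: bystander: brown shoe brush 155 x 51 x 44 mm, origin at the centre of its underside; leave it alone
- polish: bystander: red round shoe cream tin, 80 mm diameter, 23 mm high, origin at the centre of its underside; leave it alone
- spool: bystander: spool of thread, 42 mm diameter, 48 mm high, origin at the centre of its underside; leave it alone
Things that resemble listed ones, but are neither listed nor needed, are in the scene too. What is meant by the block is not blue, orange or purple, and is the smaller of those in its own colour.

How it is judged:
On the way, in this order (a step that is already met when the one before it is completed fails the run):
1. the block lies flat and lengthwise on the bed between fence and pad, let go (x of block_centre in the frame of bed between -0.009 and 0.009 m and y of block_centre in the frame of bed between -0.004 and 0.022 m and z of block_centre in the frame of bed between -0.004 and 0.004 m and angle between the y axis of block and the y axis of bed, either way round below 0.15 rad and angle between block_centre's own z axis and vertical below 0.12 rad and contact force between the fingers and block below 0.1 N), for 0.2 s.
2. the jaw holds the block against the fence with 8 N or more (x of block_centre in the frame of bed between -0.009 and 0.009 m and y of block_centre in the frame of bed between -0.004 and 0.003 m and z of block_centre in the frame of bed between -0.004 and 0.004 m and angle between the y axis of block and the y axis of bed, either way round below 0.15 rad and angle between block_centre's own z axis and vertical below 0.12 rad and contact force between jaw and block above 8 N), for 0.2 s.
At the end, for the whole second after the job is handed in: The block lies flat on the bed (centre within 9 mm across the bed, 3 mm of touching the fence, lengthwise within 0.15 rad), held by the jaw with 8 to 24 N; the ring's mark is within 3 mm of where it was; the robot is off everything (all of step 2 and contact force between jaw and block below 24 N and distance of ring_mark from where it was at the start of the episode below 0.003 m and linear speed of block below 0.01 m/s).
It fails at once if the outer ring is turned (its mark moved by more than 3 mm) (distance of ring_mark from where it was at the start of the episode above 0.003 m).
It fails at once if the block is squeezed by the jaw with more than 27 N (contact force between jaw and block above 27 N).
It fails at once if the shoe brush is moved by more than 15 mm (distance of brush from where it was at the start of the episode above 0.015 m).
It fails at once if the shoe cream tin is moved by more than 15 mm (distance of polish from where it was at the start of the episode above 0.015 m).
It fails at once if the thread spool is moved by more than 15 mm (distance of spool from where it was at the start of the episode above 0.015 m).
It also fails if it takes over 72 s, if anything falls off the work surface, if the arm or the gripper's body presses on something with over 40 N, if the wrist force passes 120 N, or if a joint passes its speed limit or range.

### The arm

A 6-joint arm with a two-finger parallel gripper is mounted at the origin on a cart in front of the work surface, level with it; the furniture and walls round the work are solid. World frame = base frame: x ahead of the robot, y to its left, z up, the work surface at z = 0. Lengths are in m, angles in rad, forces in N, time in s.
With the tool pointing down it reaches from about 0.3 to 1 m from the base axis. Payload 5.1 kg.
Tool frame: the origin (TCP) lies midway between the tips of the shut fingers; the grasp point (between the pads) lies 19 mm behind it; z points along the fingers, y is the line along which they close (so a half turn about z gives the same grasp; the last joint's range is limited). The gripper opens to 95 mm and grips with 3 to 60 N. Pads are 20 mm wide; open, the fingers measure 119 mm over their backs; the gripper's body (75 mm by 180 mm) begins 59 mm behind the grasp point.
Start: joints at [-1.185, 0.124, 1.65, -0, 1.367, -0.083], TCP at [0.294, -0.58, 0.215] pointing down, gripper open.
Joint ranges: [-2.61, 2.61], [-1.02, 2.33], [0.03, 2.71], [-1.35, 4.49], [0.32, 2.68], [-2.91, 2.91]. Speed limits (rad/s): [2.57, 2.57, 3.14, 3.14, 3.14, 3.14].

### API

Orientations are given as a unit quaternion [w, x, y, z].
In Python, from cell import env gives the robot as it stands. The module is installed in compiled form; this text tells all that it offers.
- The arm moves only by the tool step_arm, never from a script. Its argument "commands" is text: rows parted by semicolons, each of 6 numbers parted by spaces: the shift along the tool's x, y, z in cm, then the turn, a rotation vector about the tool's x, y, z in rad. A call has exactly 10 rows; each row shifts and turns the commanded pose from where the row before left it, along the tool's axes as they then stand; what a row does not reach is not made up. A row lasts 1/8 s, in which the tool goes at most 62.5 mm and 10.7 degrees, less where a joint would pass 70% of its speed; a pose out of reach is approached as far as the arm can. A call is refused whole if a number of a shift passes 6.25 or a number of a turn 0.188, either way. A call with a gripper value outside its range is refused whole. "gripper" is the closure in counts, from 0 (fully open) to 255 (shut), set as the call begins (left out, the last holds). The fingers move at their own pace and stop on an object; the grip force is fixed at half the most. Time passes only in rows, so rows that do not move let the fingers close, or fill a call up. It gives the time, the measured TCP pose, the force, the opening and the grip force at its end, in the units of the state.
- env.get_obs(): the state, without advancing time (a new reading comes with each control period).
- env.read_camera(name): name is "scene" or "side" or "wrist"; returns the picture (384x512x3 uint8, red, green, blue); there is no depth.
- env.get_calibration(name): a dict with "fx", "fy", "cx", "cy" (pixels), "pose" (4x4, takes a point from camera to world coordinates). Camera axes: x right, y down, z forward; pixel columns grow to the right and rows downward; lengths in m; the calibration is good to about 2 mm. A picture is of the moment at which its call begins: read the wrist's pose just before it. get_calibration takes no time and is no camera call; for the wrist camera it gives the pose at the moment of the call.
- env.sign_off(): hands the job in; it is judged then, once.
The state is a dict: "time": time; "joints": joint angles; "joint_velocities": joint speeds; "effort": joint torques, N m; "tcp_pos": TCP position; "ee_rot": TCP orientation; "contact_force": force on the tool from outside, world axes, zero at the start; "moment": the same for the moment, N m; "grip_width": opening from 0.0 (shut) to 1.0 (fully open); "grasp_force": force on a finger pad.
Only numpy, scipy, OpenCV 4.12 (cv2) and the standard library are available. Lean on these libraries where they do the work, as an engineer would, in place of code of your own. Each camera call takes 0.05 s, during which the arm holds its last target. There are 200 camera calls.

## Working session

There is one attempt and no reset: what is moved stays moved. The work goes in short steps, Python scripts to look and compute and a tool call to move; the robot and the scene stay as the last step left them, time stands still between calls to the robot, and variables do not carry over. Pictures are saved under pics/ and viewed, at most 10 in all, crops included, and the job is handed in when it is done.

Besides the shell and the picture viewer there is one more tool, called after "Request:" as a command line: name --argument value ..., lists and objects as JSON in quotes. step_arm: Moves the arm, as the interface text tells. Its arguments: {"type":"object","properties":{"commands":{"type":"string"},"gripper":{"type":"number"}},"required":["commands"]}

```bash
mkdir -p pics; python3 - <<'E'
from cell import env
import cv2,numpy as np
np.set_printoptions(precision=4,suppress=True)
for n in ("scene","side"):
    im=env.read_camera(n); cv2.imwrite(f"pics/{n}0.png",im[:,:,::-1]); c=env.get_calibration(n); print(n,c["fx"],c["fy"],c["cx"],c["cy"]);print(c["pose"])
o=env.get_obs();print(o)
print(env.get_calibration("wrist"))
E
```

```text
scene 386.3757930856075 386.3757930856075 252.1139628676591 187.70755706052435
[[-0.8448 -0.2686  0.4628 -0.0453]
 [-0.5349  0.448  -0.7164  0.786 ]
 [-0.0149 -0.8527 -0.5221  0.6981]
 [ 0.      0.      0.      1.    ]]
side 436.64007224674765 436.64007224674765 252.18843443674575 186.50035487288312
[[ 0.8509 -0.2659  0.4531 -0.154 ]
 [-0.525  -0.3955  0.7537 -1.1489]
 [-0.0212 -0.8791 -0.4761  0.762 ]
 [ 0.      0.      0.      1.    ]]
{'time': 0.1, 'joints': array([-1.1846,  0.1244,  1.6515,  0.    ,  1.3675, -0.0826]), 'joint_velocities': array([-0.0009, -0.0013, -0.0034,  0.0008,  0.0013,  0.0002]), 'effort': array([  0.0003, -41.8876, -36.1098,   0.0777,   0.0461,  -0.0001]), 'tcp_pos': array([ 0.2934, -0.5794,  0.2135]), 'ee_rot': array([-0.0009,  0.9727,  0.2323, -0.0001]), 'contact_force': array([-0.2721,  0.3012,  0.928 ]), 'moment': array([-0.0443,  0.0162, -0.0411]), 'grasp_force': 0.0, 'grip_width': 1.0001183185731726}
{'fx': 283.7386039994465, 'fy': 283.7386039994465, 'cx': 253.21817715470922, 'cy': 193.72031453434428, 'pose': array([[ 0.4521, -0.8614, -0.2315,  0.3577],
       [-0.892 , -0.4373, -0.1147, -0.5459],
       [-0.0024,  0.2584, -0.966 ,  0.3828],
       [ 0.    ,  0.    ,  0.    ,  1.    ]])}
```

View pics/scene0.png

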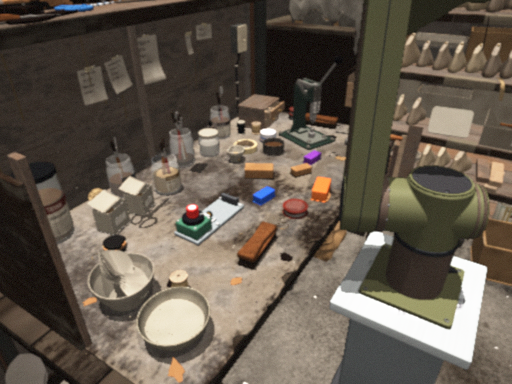

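View pics/side0.png

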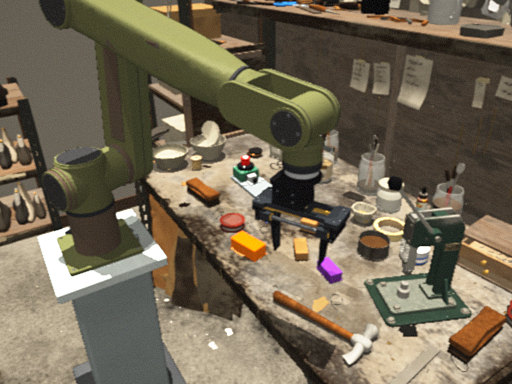

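Scene view, candidates: small cork block (301,170), large cork (259,171), purple (312,157), blue (264,194), orange (321,188). By the description I choose the small cork one: scene (301,170), side (301,248). The clamp's red knob is at scene (193,212), side (245,162). The brush, tin and spool are at (258,243), (295,208) and (178,278).

```bash
cat > h.py <<'E'
import numpy as np,cv2
np.set_printoptions(precision=4,suppress=True)
def ray(c,uv):
    d=np.array([(uv[0]-c["cx"])/c["fx"],(uv[1]-c["cy"])/c["fy"],1.]);P=c["pose"]
    return P[:3,3],P[:3,:3]@d
def plane(c,uv,z):
    o,d=ray(c,uv);return o+d*(z-o[2])/d[2]
def proj(c,p):
    P=c["pose"];q=P[:3,:3].T@(np.array(p)-P[:3,3]);return np.array([c["fx"]*q[0]/q[2]+c["cx"],c["fy"]*q[1]/q[2]+c["cy"]])
def tri(l):
    A=0;b=0
    for c,uv in l:
        o,d=ray(c,uv);d=d/np.linalg.norm(d);M=np.eye(3)-np.outer(d,d);A=A+M;b=b+M@o
    return np.linalg.solve(A,b)
E
python3 - <<'E'
from cell import env
from h import *
s=env.get_calibration("scene");d=env.get_calibration("side")
for n,a,b in [("block",(301,170),(301,249)),("knob",(193,208),(245,157))]:
    print(n,tri([(s,a),(d,b)]),plane(s,a,.027),plane(d,b,.027))
print("knob@92",plane(s,(193,207),.092),plane(d,(245,157),.092))
for n,a in [("big",(259,171)),("tin",(295,208)),("brush",(258,243)),("spool",(178,278)),("jawplate end",(238,201)),("fence",(230,199)),("orange",(321,188)),("purple",(312,157))]: print(n,plane(s,a,.02))
A=cv2.imread("pics/scene0.png")[130:260,160:350];B=cv2.imread("pics/side0.png")[140:290,220:350]
A=cv2.resize(A,None,fx=4,fy=4,interpolation=2);B=cv2.resize(B,None,fx=4,fy=4,interpolation=2)
cv2.imwrite("pics/ca.png",A)
E
```

```text
block [ 0.4785 -0.3561  0.0107] [ 0.4644 -0.3275  0.027 ] [ 0.4666 -0.3724  0.027 ]
knob [0.582  0.1244 0.0885] [0.6417 0.0597 0.027 ] [0.6529 0.2441 0.027 ]
knob@92 [0.5784 0.1263 0.092 ] [0.5816 0.1209 0.092 ]
big [ 0.5964 -0.255   0.02  ]
tin [ 0.3781 -0.1112  0.02  ]
brush [0.3878 0.091  0.02  ]
spool [0.4852 0.3055 0.02  ]
jawplate end [ 0.551  -0.0528  0.02  ]
fence [ 0.5796 -0.0492  0.02  ]
orange [ 0.3574 -0.2612  0.02  ]
purple [ 0.4793 -0.4538  0.02  ]
```

View pics/ca.png

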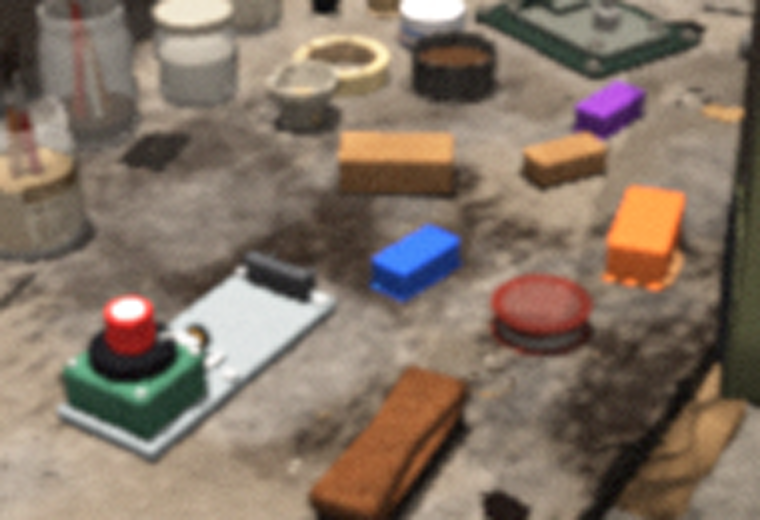

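The crop confirms it: the small cork block is the plain tan one at crop (565,160), with the larger cork at (395,160). I'll move over it for a wrist view.

Request:
step_arm --commands "3.3 -1.6 -0.4 0 0 0;3.3 -1.6 -0.4 0 0 0;3.3 -1.6 -0.4 0 0 0;3.3 -1.6 -0.4 0 0 0;3.3 -1.6 -0.4 0 0 0;3.3 -1.6 -0.4 0 0 0;3.3 -1.6 -0.4 0 0 0;3.3 -1.6 -0.4 0 0 0;0 0 0 0 0 0;0 0 0 0 0 0" --gripper 0

```text
time: 1.35
tcp_pos: [0.4709, -0.3466, 0.2461]
ee_rot: [-0.0, 0.973, 0.232, -0.0]
contact_force: [-0.2, 0.2, -0.1]
grip_width: 1.006
grasp_force: 0.0
```

```bash
cat >> h.py <<'E'
from scipy.spatial.transform import Rotation as R
def rot(o):
    q=o["ee_rot"];return R.from_quat([q[1],q[2],q[3],q[0]])
def grab(env,n,name):
    c=env.get_calibration(n);im=env.read_camera(n)[:,:,::-1].copy();cv2.imwrite(f"pics/{name}.png",im);return c,im
def delta(o,target,xdir=None):
    "shift (cm, tool axes now) to TCP target and yaw about tool z bringing tool x to world xdir (mod pi)"
    r=rot(o);t=r.inv().apply(np.array(target)-o["tcp_pos"])*100
    w=0
    if xdir is not None:
        v=r.inv().apply([xdir[0],xdir[1],0]);w=(np.arctan2(v[1],v[0])+np.pi/2)%np.pi-np.pi/2
    zd=r.inv().apply([0,0,-1]);tilt=np.cross([0,0,1],zd)
    return t,w,tilt
def blobs(m,amin=60):
    m=cv2.morphologyEx(m.astype(np.uint8)*255,cv2.MORPH_OPEN,np.ones((3,3)))
    return [k for k in cv2.findContours(m,0,2)[0] if cv2.contourArea(k)>amin]
E
python3 - <<'E'
from cell import env
from h import *
c,im=grab(env,"wrist","w1");o=env.get_obs();print(o["time"],o["tcp_pos"],o["contact_force"],o["joints"])
h=cv2.cvtColor(im,cv2.COLOR_BGR2HSV)
m=(h[...,0]>8)&(h[...,0]<22)&(h[...,1]>110)&(h[...,2]>110)
for k in blobs(m,150):
    r=cv2.minAreaRect(k);print(cv2.contourArea(k),r, plane(c,r[0],.027),[plane(c,p,.027)[:2] for p in cv2.boxPoints(r)])
E
```

```text
1.4 [ 0.4707 -0.3469  0.2461] [-0.7879  0.2707 -0.0984] [-0.7267 -0.0367  1.7632 -0.0004  1.4158  0.3761]
761.0 ((317.78790283203125, 298.8674621582031), (83.92139434814453, 11.152240753173828), 6.24191427230835) [ 0.3352 -0.5277  0.027 ] [array([ 0.3035, -0.4691]), array([ 0.3219, -0.4615]), array([ 0.3669, -0.586 ]), array([ 0.3488, -0.5952])]
159.0 ((418.10308837890625, 290.73199462890625), (14.824054718017578, 23.1498966217041), 66.03751373291016) [ 0.4187 -0.6597  0.027 ] [array([ 0.4121, -0.6387]), array([ 0.4406, -0.6583]), array([ 0.4252, -0.6808]), array([ 0.3963, -0.6612])]
151.5 ((414.4293518066406, 258.8702087402344), (26.77066421508789, 14.855690956115723), 30.465543746948242) [ 0.4613 -0.6226  0.027 ] [array([ 0.4514, -0.6017]), array([ 0.474 , -0.5997]), array([ 0.4712, -0.6436]), array([ 0.4483, -0.6462])]
167.0 ((92.49998474121094, 259.0), (14.212093353271484, 26.631671905517578), 50.19443130493164) [ 0.241  -0.1892  0.027 ] [array([ 0.226 , -0.1708]), array([ 0.2669, -0.1894]), array([ 0.256 , -0.2074]), array([ 0.2144, -0.189 ])]
1988.5 ((167.8682861328125, 212.614
[... 167 characters left out ...]
-0.3059]), array([ 0.3419, -0.3203])]
1204.5 ((259.89703369140625, 168.6617431640625), (51.10657501220703, 25.55328941345215), 59.036251068115234) [ 0.4783 -0.3516  0.027 ] [array([ 0.4822, -0.3126]), array([ 0.5115, -0.3312]), array([ 0.4742, -0.3918]), array([ 0.4433, -0.3732])]
2888.0 ((398.5, 84.5), (65.0, 57.0), 90.0) [ 0.6559 -0.4603  0.027 ] [array([ 0.6715, -0.4068]), array([ 0.7037, -0.4703]), array([ 0.6394, -0.5168]), array([ 0.6054, -0.4497])]
3459.0 ((238.0065155029297, 46.66640853881836), (92.90897369384766, 42.046112060546875), 87.75425720214844) [ 0.6024 -0.2571  0.027 ] [array([ 0.6347, -0.2108]), array([ 0.659, -0.255]), array([ 0.5677, -0.307 ]), array([ 0.5413, -0.2594])]
```

View pics/w1.png

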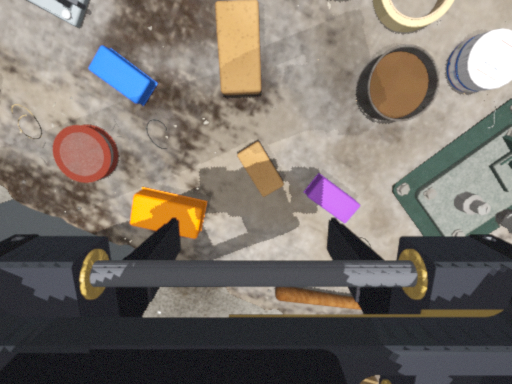

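The block is at wrist (260,168), centre (0.478,-0.352), long axis at 58°, measuring 35 x 71 mm against the given 37 x 74. I'll descend across its width.

Request:
step_arm --commands "0.4 0.8 4 0 0 0;0 0 4 0 0 -0.18;0 0 4 0 0 -0.18;0 0 3 0 0 -0.18;0 0 3 0 0 0;0 0 2.5 0 0 0;0 0 1.5 0 0 0;0 0 1 0 0 0;0 0 0.9 0 0 0;0 0 0 0 0 0" --gripper 0

```text
time: 2.65
tcp_pos: [0.4784, -0.3517, 0.0074]
ee_rot: [-0.0, 0.875, 0.483, -0.0]
contact_force: [-0.1, -0.3, -0.3]
grip_width: 1.0
grasp_force: 0.0
```

Request:
step_arm --commands "0 0 0 0 0 0;0 0 0 0 0 0;0 0 0 0 0 0;0 0 0 0 0 0;0 0 0 0 0 0;0 0 0 0 0 0;0 0 0 0 0 0;0 0 0 0 0 0;0 0 0 0 0 0;0 0 0 0 0 0" --gripper 255

```text
time: 3.9
tcp_pos: [0.4785, -0.3517, 0.0076]
ee_rot: [-0.0, 0.875, 0.483, 0.0]
contact_force: [-0.2, 0.1, -0.6]
grip_width: 0.387
grasp_force: 30.0
```

Request:
step_arm --commands "0 0 -5 0 0 -0.173;0 0 -5 0 0 -0.173;0 0 -5 0 0 -0.173;5.6 1.3 -2 0 0 0;5.6 1.3 -2 0 0 0;5.6 1.3 -2 0 0 0;5.6 1.3 -2 0 0 0;5.6 1.3 -2 0 0 0;5.6 1.3 -2 0 0 0;0 0 0 0 0 0"

```text
time: 5.15
tcp_pos: [0.5721, -0.0161, 0.2798]
ee_rot: [0.001, 0.72, 0.694, 0.001]
contact_force: [0.3, -0.9, -1.1]
grip_width: 0.385
grasp_force: 30.0
```

Request:
step_arm --commands "0 0 0 0 0 0;0 0 0 0 0 0;0 0 0 0 0 0;0 0 0 0 0 0;0 0 0 0 0 0;0 0 0 0 0 0;0 0 0 0 0 0;0 0 0 0 0 0;0 0 0 0 0 0;0 0 0 0 0 0"

```text
time: 6.4
tcp_pos: [0.5709, -0.0194, 0.2776]
ee_rot: [-0.0, 0.722, 0.692, -0.0]
contact_force: [0.1, 0.4, -0.7]
grip_width: 0.388
grasp_force: 30.0
```

```bash
python3 - <<'E'
from cell import env
from h import *
c,im=grab(env,"wrist","w2");o=env.get_obs();print(o["time"],o["tcp_pos"],o["ee_rot"],o["joints"])
h=cv2.cvtColor(im,cv2.COLOR_BGR2HSV)
for n,m,z in [("red",((h[...,0]<6)|(h[...,0]>174))&(h[...,1]>150)&(h[...,2]>90),.092),("white",(h[...,1]<40)&(h[...,2]>215),.064),("green",(h[...,0]>65)&(h[...,0]<95)&(h[...,1]>110)&(h[...,2]>50),.05),("tan",(h[...,0]>8)&(h[...,0]<22)&(h[...,1]>100)&(h[...,2]>90),.28)]:
  for k in blobs(m,15):
    r=cv2.minAreaRect(k);print(n,cv2.contourArea(k),r,plane(c,r[0],z))
E
```

```text
6.45 [ 0.5709 -0.0194  0.2777] [0.     0.7221 0.6918 0.    ] [-0.1279 -0.0818  1.754  -0.      1.4694 -0.085 ]
red 38.0 ((119.0, 234.0), (12.0, 4.0), 90.0) [ 0.3864 -0.089   0.092 ]
red 74.5 ((156.58502197265625, 225.0596466064453), (24.736221313476562, 6.5493059158325195), 49.08561706542969) [ 0.4386 -0.0784  0.092 ]
red 71.0 ((129.91012573242188, 218.0561981201172), (6.147988319396973, 23.531953811645508), 57.9946174621582) [ 0.4046 -0.067   0.092 ]
red 136.5 ((450.2077331542969, 172.83847045898438), (22.698354721069336, 8.062257766723633), 7.125016689300537) [ 0.8204 -0.0239  0.092 ]
red 154.5 ((258.5, 61.0), (16.0, 27.0), 90.0) [0.5821 0.1171 0.092 ]
white 154.5 ((4.0, 224.0), (32.0, 8.0), 90.0) [ 0.2091 -0.0778  0.064 ]
white 23.0 ((268.0, 175.0), (4.0, 6.0), 90.0) [ 0.5904 -0.0224  0.064 ]
white 3756.0 ((258.0, 125.5), (73.0, 60.0), 90.0) [0.5792 0.0442 0.064 ]
white 300.5 ((258.5, 51.0), (20.0, 19.0), 90.0) [0.5832 0.1333 0.064 ]
white 15.5 ((232.0, 34.0), (4.0, 4.0), 90.0) [0.5518 0.1535 0.064 ]
white 3334.5 ((471.0294494628906, 45.117645263671875), (66.69729614257812, 59.663
[... 689 characters left out ...]
31  0.28  ]
tan 158.5 ((188.5576934814453, 264.7115478515625), (10.394155502319336, 32.163047790527344), 11.309932708740234) [ 0.5272 -0.0365  0.28  ]
tan 4518.5 ((253.0, 221.0), (76.0, 62.0), 90.0) [ 0.5705 -0.008   0.28  ]
tan 271.0 ((449.0, 183.5), (17.0, 24.0), 90.0) [0.6896 0.0109 0.28  ]
tan 537.5 ((457.0, 157.5), (27.0, 30.0), 90.0) [0.6922 0.0265 0.28  ]
tan 463.0 ((432.4338073730469, 61.38752746582031), (43.129634857177734, 12.619810104370117), 75.46554565429688) [0.6715 0.0795 0.28  ]
tan 4159.0 ((116.68519592285156, 89.0389633178711), (124.30001831054688, 39.62859344482422), 74.69915771484375) [0.4983 0.0728 0.28  ]
tan 99.0 ((101.0, 4.5), (9.0, 16.0), 90.0) [0.4971 0.1141 0.28  ]
```

View pics/w2.png

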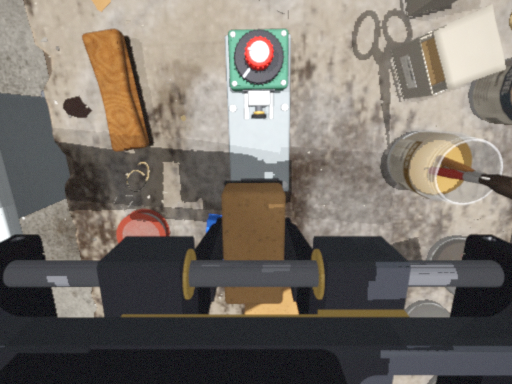

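The wrist view shows the red knob at (259,51), the gearbox corners around (229..289, 29..92) and the plate edges at columns 229 and 290. The held block's front end is at row 182 and the white ring mark at about (248,73). I'll measure the clamp's axis and the knob.

```bash
python3 - <<'E'
from cell import env
from h import *
c=env.get_calibration("wrist");o=env.get_obs();im=cv2.imread("pics/w2.png")
h=cv2.cvtColor(im,cv2.COLOR_BGR2HSV);g=cv2.GaussianBlur(cv2.cvtColor(im,6),(3,3),0).astype(float)
r=rot(o);print("tool x az",np.degrees(np.arctan2(*r.apply([1,0,0])[[1,0]])))
L=[];Rr=[]
for v in range(98,142,3):
    gx=np.gradient(g[v]);l=215+np.argmax(gx[215:242]);q=276+np.argmin(gx[276:303]);L.append(plane(c,(l,v),.012));Rr.append(plane(c,(q,v),.012))
for n,E in (("L",L),("R",Rr)):
    E=np.array(E);vx,vy,x,y=cv2.fitLine(E[:,:2].astype(np.float32),cv2.DIST_HUBER,0,.01,.01).ravel()
    s=np.sign(vy);print(n,np.degrees(np.arctan2(vy*s,vx*s)),"x at y=0.05:",x+(0.05-y)*vx/vy, "x at .12",x+(.12-y)*vx/vy)
m=(((h[...,0]<6)|(h[...,0]>174))&(h[...,1]>120)&(h[...,2]>90)); m[:20]=0;m[90:]=0;m[:,:235]=0;m[:,285:]=0
w=(h[...,1]<60)&(h[...,2]>200);w[:38]=0;w[66:]=0;w[:,:243]=0;w[:,275:]=0
ys,xs=np.where(m|w);k=cv2.convexHull(np.c_[xs,ys].astype(np.int32));print("knob",cv2.minEnclosingCircle(k),cv2.boundingRect(k))
ys,xs=np.where(w);k=cv2.convexHull(np.c_[xs,ys].astype(np.int32));(u,rad)=cv2.minEnclosingCircle(k);print("cap",u,rad,plane(c,u,.092),plane(c,(u[0]+rad,u[1]),.092)-plane(c,u,.092))
gm=(h[...,0]>60)&(h[...,0]<95)&(h[...,1]>90)&(h[...,2]>30);gm[:,:220]=0;gm[:,300:]=0;gm[110:]=0
ys,xs=np.where(gm);k=cv2.minAreaRect(np.c_[xs,ys].astype(np.float32));print("gear",k,plane(c,k[0],.05),[plane(c,p,.05)[:2] for p in cv2.boxPoints(k)])
# held block far edge (row by gradient)
cols=[];
for u in (235,253,270):
    cols.append(170+np.argmin(np.gradient(g[170:195,u])))
zt=o["tcp_pos"][2]-.0076+.027
print("blk edge",cols,[plane(c,(u,v),zt) for u,v in zip((235,253,270),cols)])
E
python3 - <<'E'
import cv2
im=cv2.imread("pics/w2.png");cv2.imwrite("pics/w2c.png",cv2.resize(im[15:200,205:310],None,fx=3.2*1,fy=3.2,interpolation=2))
E
```

```text
tool x az 87.5428167941259
L 88.85785 x at y=0.05: 0.5371537 x at .12 0.5385493
R 87.524025 x at y=0.05: 0.62569654 x at .12 0.6287234
knob ((259.0, 53.0), 17.117341995239258) (245, 36, 29, 35)
cap (258.0986633300781, 51.21571731567383) 10.94337272644043 [0.582  0.1273 0.092 ] [ 0.0125 -0.0005  0.    ]
gear ((258.3994140625, 59.87174987792969), (59.22513961791992, 58.094970703125), 88.75463104248047) [0.5831 0.1258 0.05  ] [array([0.5471, 0.1608]), array([0.62  , 0.1591]), array([0.6208, 0.0891]), array([0.5442, 0.0908])]
blk edge [np.int64(180), np.int64(178), np.int64(178)] [array([0.5621, 0.0222, 0.2971]), array([0.5718, 0.0229, 0.2971]), array([0.581 , 0.0225, 0.2971])]
```

View pics/w2c.png

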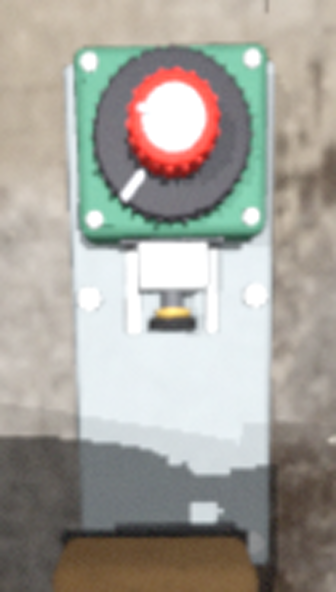

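The crop shows the jaw pad at about crop (172,322) and the ring mark at (132,185). The black line at the block's end is its underside rim. The plate axis is about 88.2°, with the knob near (0.583,0.126). The block still hides the fence, so I'll back off a little and down to see both slot faces.

Request:
step_arm --commands "-1.1 0.2 2 0 0 -0.012;-1.1 0.2 2 0 0 0;-1.1 0.2 2 0 0 0;-1.1 0.2 2 0 0 0;-1.1 0.2 1.8 0 0 0;0 0 0 0 0 0;0 0 0 0 0 0;0 0 0 0 0 0;0 0 0 0 0 0;0 0 0 0 0 0"

```text
time: 7.7
tcp_pos: [0.5793, -0.0745, 0.1802]
ee_rot: [0.0, 0.718, 0.696, 0.0]
contact_force: [-0.1, -0.6, -1.2]
grip_width: 0.39
grasp_force: 30.0
```

```bash
python3 - <<'E'
from cell import env
from h import *
c,im=grab(env,"wrist","w3");o=env.get_obs();print(o["time"],o["tcp_pos"],o["ee_rot"],c["pose"][:3,3])
cv2.imwrite("pics/w3c.png",cv2.resize(im[0:220,185:335],None,fx=2.7,fy=2.7,interpolation=2))
E
```

```text
7.75 [ 0.5792 -0.0745  0.18  ] [0.0002 0.7179 0.6962 0.0002] [ 0.5806 -0.0009  0.3494]
```

View pics/w3c.png

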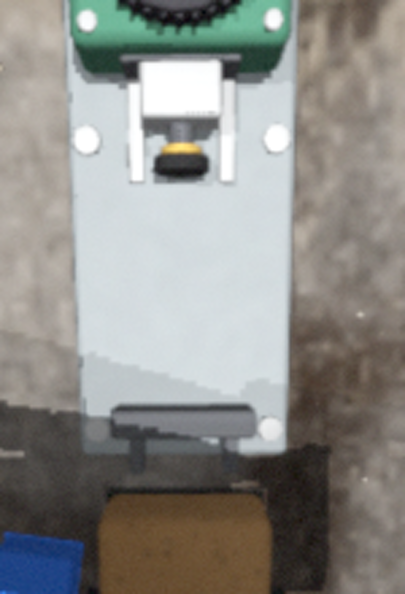

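The fence's face foot is at crop row 404, full image (253,149.6). The pad's front is at crop (181,177), full image (252,65.5). The slot lies along the image columns.

```bash
python3 - <<'E'
from cell import env
from h import *
c=env.get_calibration("wrist")
F=lambda x,y:(185+x/2.7-.3,y/2.7-.3)
for n,p,z in [("fence foot",(183,404),.012),("fenceL",(111,405),.012),("fenceR",(256,405),.012),("fence back top",(183,437),.038),("pad",(181,177),.0155),("pad",(181,177),.0265),("gear front top",(180,57),.05),("gearL",(77,57),.05),("gearR",(290,57),.05),("carriage front top",(180,118),.0385),("plate L@200",(74,200),.012),("plate R@200",(292,200),.012),("L@390",(80,390),.012),("R@390",(288,390),.012),("block end bot",(185,489),.1724),("bL",(107,489),.1724),("bR",(265,489),.1724)]:
  print(n,plane(c,F(*p),z))
E
```

```text
fence foot [ 0.5789 -0.0369  0.012 ]
fenceL [ 0.5474 -0.0364  0.012 ]
fenceR [ 0.6108 -0.0383  0.012 ]
fence back top [ 0.5786 -0.0475  0.038 ]
pad [0.5809 0.0542 0.0155]
pad [0.5809 0.0524 0.0265]
gear front top [0.5817 0.087  0.05  ]
gearL [0.5459 0.0881 0.05  ]
gearR [0.62   0.0859 0.05  ]
carriage front top [0.5811 0.0704 0.0385]
plate L@200 [0.5368 0.0474 0.012 ]
plate R@200 [0.626  0.0447 0.012 ]
L@390 [ 0.5342 -0.0295  0.012 ]
R@390 [ 0.6247 -0.0322  0.012 ]
block end bot [ 0.5795 -0.0397  0.1724]
bL [ 0.5611 -0.0392  0.1724]
bR [ 0.5984 -0.0403  0.1724]
```

Request:
step_arm --commands "2 -0.04 2 0 0 0;2 -0.04 2 0 0 0;2 -0.04 2 0 0 0;2 -0.04 2 0 0 0;0 0 3 0 0 0;0 0 2 0 0 0;0 0 1.5 0 0 0;0 0 0.9 0 0 0;0 0 0.4 0 0 0;0 0 0.25 0 0 0"

```text
time: 9.0
tcp_pos: [0.5806, 0.0051, 0.0197]
ee_rot: [0.0, 0.718, 0.696, 0.0]
contact_force: [-0.3, 0.2, 0.1]
grip_width: 0.389
grasp_force: 30.0
```

Request:
step_arm --commands "0 0 0 0 0 0;0 0 0 0 0 0;0 0 0 0 0 0;0 0 0 0 0 0;0 0 0 0 0 0;0 0 0 0 0 0;0 0 0 0 0 0;0 0 0 0 0 0;0 0 0 0 0 0;0 0 0 0 0 0"

```text
time: 10.25
tcp_pos: [0.5803, 0.0052, 0.0196]
ee_rot: [0.0, 0.718, 0.696, 0.0]
contact_force: [-0.6, 0.2, 5.0]
grip_width: 0.39
grasp_force: 30.0
```

Request:
step_arm --commands "0 0 0 0 0 0;0 0 0 0 0 0;0 0 0 0 0 0;0 0 0 0 0 0;0 0 -1 0 0 0;0 0 -4 0 0 0;0 0 -6 0 0 0;0 0 -6 0 0 0;0 0 -5 0 0 0;0 0 0 0 0 0" --gripper 0

```text
time: 11.5
tcp_pos: [0.5829, 0.0051, 0.2467]
ee_rot: [0.005, 0.718, 0.696, 0.004]
contact_force: [1.6, -1.1, 0.8]
grip_width: 1.001
grasp_force: 0.0
```

Request:
step_arm --commands "1.5 0 0 0 0 0;0 0 0 0 0 0;0 0 0 0 0 0;0 0 0 0 0 0;0 0 0 0 0 0;0 0 0 0 0 0;0 0 0 0 0 0;0 0 0 0 0 0;0 0 0 0 0 0;0 0 0 0 0 0"

```text
time: 12.75
tcp_pos: [0.5804, 0.0203, 0.2392]
ee_rot: [0.0, 0.718, 0.696, 0.0]
contact_force: [0.8, 0.6, 0.3]
grip_width: 1.001
grasp_force: 0.0
```

```bash
python3 - <<'E'
from cell import env
from h import *
c,im=grab(env,"wrist","w4");o=env.get_obs();print(o["time"],o["tcp_pos"],o["ee_rot"],c["pose"][:3,3])
cv2.imwrite("pics/w4c.png",cv2.resize(im[0:250,180:330],None,fx=2.4,fy=2.4,interpolation=2))
E
```

```text
12.8 [0.5804 0.0203 0.2392] [0.     0.718  0.6961 0.    ] [0.5819 0.0939 0.4084]
```

View pics/w4c.png

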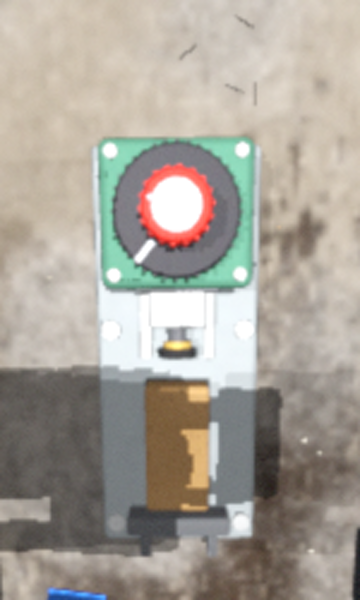

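The block (crop (178,445)) lies straight on the bed between the fence and pad. The knob's cap is at crop (176,205), the ring circle at about (177,209), and the mark at (146,250). I'll measure the knob's axis.

```bash
python3 - <<'E'
from cell import env
from h import *
c=env.get_calibration("wrist");o=env.get_obs();im=cv2.imread("pics/w4.png")
h=cv2.cvtColor(im,cv2.COLOR_BGR2HSV);roi=np.zeros(im.shape[:2],bool);roi[50:130,215:295]=1
def circ(m,z,n,method=0):
    m=cv2.morphologyEx((m&roi).astype(np.uint8),cv2.MORPH_OPEN,np.ones((2,2)))
    k=max(cv2.findContours(m,0,1)[0],key=cv2.contourArea);k=cv2.convexHull(k)
    (u,v),ax,a=cv2.fitEllipse(k) if len(k)>5 else (0,0);p=plane(c,(u,v),z);print(n,(u,v),ax,p,"diam",np.linalg.norm(plane(c,(u+ax[0]/2,v),z)-p)*2)
w=(h[...,1]<70)&(h[...,2]>190)&(np.hypot(*(np.indices(h.shape[:2])-np.array([85,253])[:,None,None]))<16)
red=((h[...,0]<8)|(h[...,0]>172))&(h[...,1]>110)&(h[...,2]>70)
circ(w,.092,"cap");circ(red|w,.092,"knob outer")
blk=((h[...,2]<110)&(h[...,1]<90))
circ((blk|red|w)&(np.hypot(*(np.indices(h.shape[:2])-np.array([87,254])[:,None,None]))<32),.064,"ring")
pk=np.array([.583,.1265])
print("mark",plane(c,(180+146/2.4,250/2.4),.064))
bm=(h[...,0]>5)&(h[...,0]<24)&(h[...,1]>90);bm[:155]=0;bm[215:]=0;bm[:,:235]=0;bm[:,275:]=0
k=max(blobs(bm),key=cv2.contourArea);r=cv2.minAreaRect(k);print("block",r,plane(c,r[0],.039),[plane(c,p,.039)[:2] for p in cv2.boxPoints(r)])
E
```

```text
cap (253.66964721679688, 85.4859390258789) (22.62415313720703, 23.258195877075195) [0.5834 0.1266 0.092 ] diam 0.023700230242637964
knob outer (254.03025817871094, 86.36698150634766) (31.57533836364746, 34.79216003417969) [0.5838 0.1257 0.092 ] diam 0.03310222673619806
ring (253.9608917236328, 87.034912109375) (31.49867820739746, 36.43372344970703) [0.5839 0.1278 0.064 ] diam 0.035964407311126725
mark [0.5681 0.1096 0.064 ]
block ((253.49996948242188, 185.49998474121094), (52.99999237060547, 24.999996185302734), 90.0) [0.5797 0.0065 0.039 ] [array([0.5644, 0.0425]), array([0.597 , 0.0415]), array([ 0.5957, -0.0313]), array([ 0.5614, -0.0303])]
```

Request:
step_arm --commands "2.6 0 0 0 0 0;2.7 0 2 0 0 0;2.7 0 3 0 0 0;2.6 0 3 0 0 0;0 0 3.5 0 0 0;0 0 2.5 0 0 0;0 0 1.5 0 0 0;0 0 1.1 0 0 0;0 0 0.6 0 0 0;0 0 0 0 0 0"

```text
time: 14.05
tcp_pos: [0.5839, 0.1262, 0.0674]
ee_rot: [0.0, 0.718, 0.696, 0.0]
contact_force: [0.1, 0.2, -0.1]
grip_width: 1.002
grasp_force: 0.0
```

```bash
cat >> h.py <<'E'
def feel(env,n=4):
    M=[];r=rot(env.get_obs())
    for i in range(n):
        env.read_camera("side");o=env.get_obs();M.append(np.r_[o["moment"],o["contact_force"],o["effort"][5]])
    M=np.array(M);az=np.arctan2(*r.apply([1,0,0])[[1,0]])
    print("t %.2f"%o["time"],"az %.3f"%az,"Mmean",M.mean(0),"sdMz %.3f"%M[:,2].std(),"tcp",o["tcp_pos"],"j6 %.3f"%o["joints"][5],"w",o["grip_width"])
E
python3 -c "
from cell import env
from h import *
feel(env)
c,im=grab(env,'wrist','w5');cv2.imwrite('pics/x.png',im)"
```

```text
t 14.25 az 1.540 Mmean [-0.0016 -0.087  -0.001   0.2625  0.2254  0.2167 -0.0002] sdMz 0.009 tcp [0.5843 0.1263 0.068 ] j6 0.154 w 0.9998975780305326
```

View pics/w5.png

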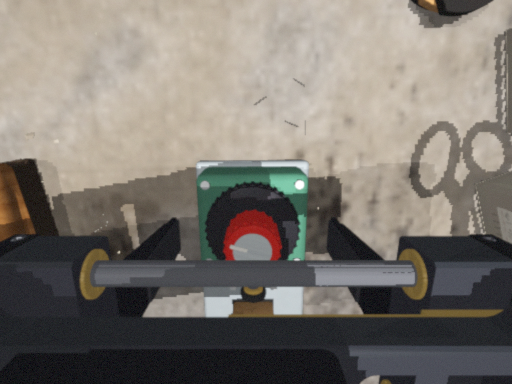

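The knob is at about (250,240), midway between the open fingers, with a radial mark on its cap at (237,248). I'll close on it.

Request:
step_arm --commands "0 0 0 0 0 0;0 0 0 0 0 0;0 0 0 0 0 0;0 0 0 0 0 0;0 0 0 0 0 0;0 0 0 0 0 0;0 0 0 0 0 0;0 0 0 0 0 0;0 0 0 0 0 0;0 0 0 0 0 0" --gripper 255

```text
time: 15.55
tcp_pos: [0.5836, 0.1262, 0.0672]
ee_rot: [-0.0, 0.718, 0.696, -0.0]
contact_force: [-0.3, -0.0, 0.0]
grip_width: 0.333
grasp_force: 30.0
```

```bash
python3 -c "
from cell import env
from h import *
feel(env)"
```

```text
t 15.75 az 1.540 Mmean [-0.0276  0.0392  0.0178 -1.1615 -0.1822  0.2847 -0.0043] sdMz 0.019 tcp [0.5836 0.1263 0.0671] j6 0.154 w 0.3336006010492031
```

Request:
step_arm --commands "0 0 0 0 0 0.11;0 0 0 0 0 0.11;0 0 0 0 0 0.11;0 0 0 0 0 0.11;0 0 0 0 0 0.11;0 0 0 0 0 0.11;0 0 0 0 0 0.11;0 0 0 0 0 0.11;0 0 0 0 0 0.11;0 0 0 0 0 0.01"

```text
time: 17.0
tcp_pos: [0.5836, 0.1263, 0.0672]
ee_rot: [0.0, 0.964, 0.267, -0.0]
contact_force: [-0.4, 0.2, 0.3]
grip_width: 0.33
grasp_force: 30.0
```

```bash
python3 -c "
from cell import env
from h import *
o=env.get_obs();print(o['moment'])
feel(env)
c,im=grab(env,'wrist','w6')"
```

```text
[-0.0215  0.2651  0.1971]
t 17.20 az 0.541 Mmean [ 0.0103  0.2855  0.1483 -1.6509  0.4325  0.8012  0.161 ] sdMz 0.023 tcp [0.5835 0.1263 0.0672] j6 1.153 w 0.3300909242757808
```

Request:
step_arm --commands "0 0 0 0 0 0.1;0 0 0 0 0 0.1;0 0 0 0 0 0.1;0 0 0 0 0 0.1;0 0 0 0 0 0.01;0 0 0 0 0 0;0 0 0 0 0 0;0 0 0 0 0 0;0 0 0 0 0 0;0 0 0 0 0 0"

```text
time: 18.5
tcp_pos: [0.5835, 0.1263, 0.0671]
ee_rot: [-0.0, 0.998, 0.065, -0.0]
contact_force: [-3.9, -0.1, 2.3]
grip_width: 0.332
grasp_force: 30.0
```

```bash
python3 -c "
from cell import env
from h import *
o=env.get_obs();print(o['moment'],o['effort'][5])
feel(env)"
```

```text
[0.0962 0.5366 0.2658] 0.21893849596381187
t 18.70 az 0.130 Mmean [ 0.1121  0.5445  0.2172 -2.9417  0.6843  2.0447  0.2196] sdMz 0.019 tcp [0.5836 0.1263 0.0671] j6 1.564 w 0.3301832067514609
```

Request:
step_arm --commands "0 0 0 0 0 0;0 0 0 0 0 0;0 0 0 0 0 0;0 0 0 0 0 -0.18;0 0 0 0 0 -0.18;0 0 0 0 0 -0.18;0 0 0 0 0 -0.18;0 0 0 0 0 -0.18;0 0 0 0 0 -0.18;0 0 0 0 0 -0.18" --gripper 100

```text
time: 19.95
tcp_pos: [0.5839, 0.1262, 0.0672]
ee_rot: [0.0, 0.766, 0.642, 0.0]
contact_force: [-0.0, -0.0, -0.0]
grip_width: 0.606
grasp_force: 0.0
```

```bash
python3 -c "
from cell import env
from h import *
feel(env)
c,im=grab(env,'scene','s7')
cv2.imwrite('pics/s7c.png',cv2.resize(im[180:250,160:260],None,fx=6,fy=6,interpolation=2))"
```

```text
t 20.15 az 1.396 Mmean [ 0.0063 -0.0725  0.0026  0.2326  0.0723 -0.1107 -0.3088] sdMz 0.021 tcp [0.5838 0.1262 0.0672] j6 0.307 w 0.6101791281027422
```

View pics/s7c.png

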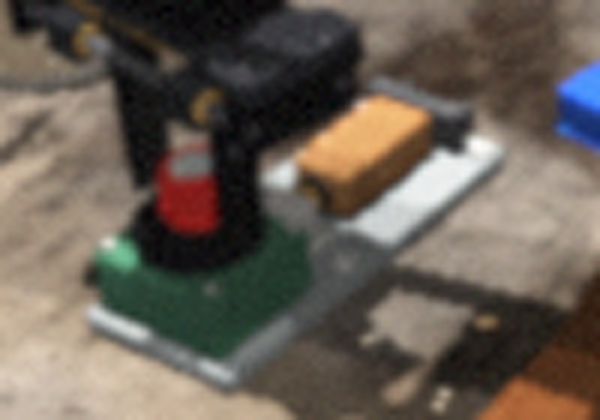

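The crop shows the knob free between the open fingers, and the pad (at about (318,190)) already at the block's end, with the block flat and near the fence. I'll regrasp and tighten in small steps by feel.

Request:
step_arm --commands "0 0 0 0 0 0;0 0 0 0 0 0;0 0 0 0 0 0;0 0 0 0 0 0;0 0 0 0 0 0;0 0 0 0 0 0;0 0 0 0 0 0;0 0 0 0 0 0;0 0 0 0 0 0;0 0 0 0 0 0" --gripper 255

```text
time: 21.45
tcp_pos: [0.5836, 0.1263, 0.0672]
ee_rot: [-0.0, 0.768, 0.64, -0.0]
contact_force: [-1.5, -0.1, 0.9]
grip_width: 0.331
grasp_force: 30.0
```

Request:
step_arm --commands "0 0 0 0 0 0.05;0 0 0 0 0 0.05;0 0 0 0 0 0.05;0 0 0 0 0 0.05;0 0 0 0 0 0;0 0 0 0 0 0;0 0 0 0 0 0;0 0 0 0 0 0;0 0 0 0 0 0;0 0 0 0 0 0"

```text
time: 22.7
tcp_pos: [0.5836, 0.1263, 0.0672]
ee_rot: [-0.0, 0.828, 0.56, -0.0]
contact_force: [-2.2, 0.2, 1.2]
grip_width: 0.333
grasp_force: 30.0
```

```bash
cat > f.py <<'E'
from cell import env
from h import *
o=env.get_obs();print(o['moment'],o['effort'][5])
feel(env,6)
c,im=grab(env,"scene","sl");h=cv2.cvtColor(im,cv2.COLOR_BGR2HSV)
m=(h[...,0]>5)&(h[...,0]<22)&(h[...,1]>100)&(h[...,2]>70);q=np.zeros_like(m);q[190:218,205:240]=1
k=max(blobs(m&q,20),key=cv2.contourArea);mo=cv2.moments(k);print("block blob",mo["m10"]/mo["m00"],mo["m01"]/mo["m00"],mo["m00"])
E
python3 f.py
```

```text
[ 0.0155  0.3394 -0.0026] 0.05434548715129495
t 23.00 az 1.190 Mmean [ 0.0334  0.3684  0.0193 -2.3392  0.3925  1.993   0.0552] sdMz 0.024 tcp [0.5836 0.1263 0.0672] j6 0.504 w 0.3290841164296855
block blob 220.68226950354608 204.34964539007092 235.0
```

Request:
step_arm --commands "0 0 0 0 0 0.02;0 0 0 0 0 0.02;0 0 0 0 0 0.02;0 0 0 0 0 0.02;0 0 0 0 0 0.02;0 0 0 0 0 0.02;0 0 0 0 0 0.02;0 0 0 0 0 0.02;0 0 0 0 0 0.02;0 0 0 0 0 0.02"

```text
time: 24.3
tcp_pos: [0.5836, 0.1263, 0.0671]
ee_rot: [-0.0, 0.88, 0.474, -0.0]
contact_force: [-3.6, -0.2, 2.3]
grip_width: 0.33
grasp_force: 30.0
```

```bash
python3 f.py
```

```text
[0.1147 0.6481 0.2128] 0.09327075211331248
t 24.60 az 0.988 Mmean [ 0.0703  0.6557  0.108  -3.4977  0.5883  2.9602  0.1347] sdMz 0.021 tcp [0.5836 0.1263 0.0671] j6 0.704 w 0.3323726018142048
block blob 220.46376811594203 204.38840579710143 230.0
```

Request:
step_arm --commands "0 0 0 0 0 0.02;0 0 0 0 0 0.02;0 0 0 0 0 0.02;0 0 0 0 0 0.02;0 0 0 0 0 0.02;0 0 0 0 0 0.02;0 0 0 0 0 0.02;0 0 0 0 0 0.02;0 0 0 0 0 0.02;0 0 0 0 0 0.02"

```text
time: 25.9
tcp_pos: [0.5836, 0.1263, 0.0671]
ee_rot: [-0.0, 0.923, 0.384, -0.0]
contact_force: [-5.3, 0.6, 3.0]
grip_width: 0.331
grasp_force: 30.0
```

```bash
python3 f.py; python3 - <<'E'
import cv2,numpy as np
for n in("s7","sl"):
    im=cv2.imread(f"pics/{n}.png");h=cv2.cvtColor(im,40);m=(h[...,0]>5)&(h[...,0]<22)&(h[...,1]>100)&(h[...,2]>70)
    ys,xs=np.where(m[190:218,205:240]);print(n,xs.min()+205,xs.max()+205,ys.min()+190,ys.max()+190,len(xs),xs.mean(),ys.mean())
E
```

```text
[0.0494 0.802  0.1929] 0.0934530096128583
t 26.20 az 0.788 Mmean [ 0.115   0.8858  0.1166 -5.0342  0.422   3.7908  0.1351] sdMz 0.035 tcp [0.5836 0.1263 0.0671] j6 0.904 w 0.3308821191677799
block blob 220.91483113069015 204.22980910425844 227.0
s7 210 231 196 215 272 15.382352941176471 14.588235294117647
sl 210 231 196 214 264 15.674242424242424 14.367424242424242
```

```bash
python3 - <<'E'
from cell import env
from h import *
grab(env,"wrist","w7")
for n in("w5","w6","w7"):
    im=cv2.imread(f"pics/{n}.png");h=cv2.cvtColor(im,40)[228:260,222:285]
    red=(((h[...,0]<8)|(h[...,0]>172))&(h[...,1]>110)&(h[...,2]>60)).astype(int)
    w=(h[...,1]<80)&(h[...,2]>90)
    print(n)
    for r in range(4,32,2): print("".join("r" if red[r,i] else "%x"%(h[r,i,2]//16) for i in range(8,52)))
E
```

```text
w5
rrrrrrrrrrrrrrrrrrrrrrrrrrrrrrrrrrrrrrrrrrrr
rrrrrrrrrrrrrrr99888888888888rrrrrrrrrrrrrrr
rrrrrrrrrrr8889999999999998988888rrrrrrrrrrr
rrrrrrrrr888999999999999998988989888rrrrrrrr
rrrrrrr8888898998899899889899998999988rrrrrr
rrrrr9889988988999899999888998888999988rrrrr
rrrr9889898889888888888989889999898889889rrr
aaaaa999989989998888888989999888999899988rrr
aaaaaaaaaaaa999988899998888888888888888889rr
rrr889999aaaaaaaa9888888889899999888898988rr
rrr899999899999999888888888888888889888888rr
rrr889889999999998998988888888888888888889rr
rrr988888888899998999998998889898888888889rr
rrrr9899999889888888888888999999998988889rrr
w6
rrrrrrrrrrrrrrrrrrrrrrrrrrrrrrrrrrrrrrrrrrrr
rrrrrrrrrrrrrrrrrrrr98888899rrrrrrrrrrrrrrrr
rrrrrrrrrrrrrr98899989999999988889rrrrrrrrrr
rrrrrrrrrr988999999999999999999998889rrrrrrr
rrrrrrrr9899999999999999989999999999888rrrrr
rrrrrrr889999899999999998998999989999998rrrr
rrrrrr98999889999889999999999999999988988rrr
raa999999999999899989989999898999999999998rr
aaaaaaaaaaa99999899998999899898898988988989r
rrr9999aaaaaaaaaaa98889898999998989889988889
rrrr89999999999aaa98888888888999898999988889
rrrr999999999999998988888988888888888999988r
rrrr988988888999999999999988989888888888888r
rrrrr9899898888888988999989999998889888888rr
w7
rrrrrrrrrrrrrrrrrrrraaaaarrrrrrrrrrrrrrrrrrr
rrrrrrrrrrrrrrrrrrr99aaaa989rrrrrrrrrrrrrrrr
rrrrrrrrrrrrrr9889999aaa9999888889rrrrrrrrrr
rrrrrrrrrrr9888999999aaa9999999999889rrrrrrr
rrrrrrrr9899989899999aaaa99999999999889rrrrr
rrrrrrr99999998899989aaaa999899999989989rrrr
rrrrrr9999999988999899aaa9998998999999999rrr
rrrrr99999999999999999aaa99999999999999999rr
rrrr989999999989999999999999989999999999989r
rrrr899999999899889989888999899999999999999r
rrrr9899999999888999988888998999999999999989
rrrr989999999999999998888899999999999999989r
rrrr989999999988899998888999999999999999999r
rrrrr9899999999999999888889999999999999999rr
```

Request:
step_arm --commands "0 0 0 0 0 0.02;0 0 0 0 0 0.02;0 0 0 0 0 0.02;0 0 0 0 0 0.02;0 0 0 0 0 0.02;0 0 0 0 0 0.02;0 0 0 0 0 0.02;0 0 0 0 0 0.02;0 0 0 0 0 0.02;0 0 0 0 0 0.02"

```text
time: 27.55
tcp_pos: [0.5836, 0.1263, 0.0671]
ee_rot: [-0.0, 0.957, 0.29, -0.0]
contact_force: [-5.2, 0.1, 3.8]
grip_width: 0.334
grasp_force: 30.0
```

```bash
python3 f.py
```

```text
[0.1188 0.9129 0.2674] 0.105695107486099
t 27.85 az 0.589 Mmean [ 0.1269  0.9     0.1485 -5.0041  0.5519  3.8788  0.1657] sdMz 0.023 tcp [0.5836 0.1263 0.0671] j6 1.104 w 0.3326761367727789
block blob 221.05298013245033 204.16924208977187 226.5
```

Request:
step_arm --commands "0 0 0 0 0 0.02;0 0 0 0 0 0.02;0 0 0 0 0 0.02;0 0 0 0 0 0.02;0 0 0 0 0 0.02;0 0 0 0 0 0.02;0 0 0 0 0 0.02;0 0 0 0 0 0.02;0 0 0 0 0 0.02;0 0 0 0 0 0.02"

```text
time: 29.15
tcp_pos: [0.5836, 0.1263, 0.0671]
ee_rot: [0.0, 0.981, 0.194, -0.0]
contact_force: [-4.8, 0.7, 3.2]
grip_width: 0.333
grasp_force: 30.0
```

```bash
python3 f.py
```

```text
[0.1411 0.8613 0.2583] 0.15509694814682007
t 29.45 az 0.390 Mmean [ 0.1449  0.9259  0.1836 -4.801   0.9987  3.4908  0.215 ] sdMz 0.027 tcp [0.5836 0.1263 0.0671] j6 1.304 w 0.3300716549721709
block blob 221.44961240310076 203.853488372093 215.0
```

Effort at each pause rises 0.135, 0.135, 0.166, 0.215, or about 10 N now, and the slope matches 32 N/rad. Another 0.15 rad should give about 15 N.

Request:
step_arm --commands "0 0 0 0 0 0.01;0 0 0 0 0 0.01;0 0 0 0 0 0.01;0 0 0 0 0 0.01;0 0 0 0 0 0.01;0 0 0 0 0 0.02;0 0 0 0 0 0.02;0 0 0 0 0 0.02;0 0 0 0 0 0.02;0 0 0 0 0 0.02"

```text
time: 30.75
tcp_pos: [0.5836, 0.1263, 0.0671]
ee_rot: [0.0, 0.993, 0.12, -0.0]
contact_force: [-5.0, 1.2, 2.9]
grip_width: 0.331
grasp_force: 30.0
```

```bash
python3 f.py
```

```text
[0.2159 0.8972 0.294 ] 0.1921124244108796
t 31.05 az 0.240 Mmean [ 0.152   0.9102  0.2327 -5.1235  0.573   3.242   0.2521] sdMz 0.043 tcp [0.5836 0.1263 0.0671] j6 1.454 w 0.3289553984551226
block blob 221.50117647058823 203.73803921568626 212.5
```

That reads about 14.6 N by feel. I'll release and lift straight up.

Request:
step_arm --commands "0 0 0 0 0 0;0 0 0 0 0 0;0 0 0 0 0 0;0 0 0 0 0 0;0 0 0 0 0 0;0 0 -1 0 0 0;0 0 -3 0 0 0;0 0 -5 0 0 0;0 0 -5 0 0 0;0 0 -3 0 0 0" --gripper 60

```text
time: 32.35
tcp_pos: [0.5848, 0.1264, 0.2418]
ee_rot: [-0.0, 0.993, 0.12, 0.003]
contact_force: [-0.2, -0.3, -0.2]
grip_width: 0.767
grasp_force: 0.0
```

Request:
step_arm --commands "-5 0 0 0 0 -0.18;-3 0 0 0 0 -0.18;0 0 0 0 0 -0.18;0 0 0 0 0 -0.18;0 0 0 0 0 -0.18;0 0 0 0 0 -0.18;0 0 0 0 0 -0.18;0 0 0 0 0 0;0 0 0 0 0 0;0 0 0 0 0 0"

```text
time: 33.6
tcp_pos: [0.5077, 0.1022, 0.2373]
ee_rot: [0.0, 0.732, 0.681, 0.0]
contact_force: [0.2, 0.4, -0.2]
grip_width: 0.763
grasp_force: 0.0
```

```bash
python3 - <<'E'
from cell import env
from h import *
c,im=grab(env,"wrist","w8");o=env.get_obs();print(o["time"],o["tcp_pos"],o["contact_force"])
h=cv2.cvtColor(im,40)
m=(h[...,0]>5)&(h[...,0]<24)&(h[...,1]>90)
a,b=proj(c,(.579,.0,.039)),proj(c,(.583,.1265,.064));print(a,b)
q=np.zeros(m.shape,np.uint8);cv2.circle(q,tuple(int(x) for x in a),45,1,-1)
for k in blobs(m&(q>0),100):
    r=cv2.minAreaRect(k);print("block",r,plane(c,r[0],.039),[plane(c,p,.039)[:2] for p in cv2.boxPoints(r)])
w=(h[...,1]<60)&(h[...,2]>150);yy,xx=np.indices(m.shape);d=np.hypot(xx-b[0],yy-b[1])
for k in blobs(w&(d<50),6): u=k.reshape(-1,2).mean(0);print("white",u,cv2.contourArea(k),plane(c,u,.064))
E
```

```text
33.65 [0.5077 0.1021 0.2373] [ 0.084  -0.1738  0.702 ]
[309.4708 243.1708] [314.5681 155.4694]
block ((303.3376770019531, 237.0852508544922), (46.759063720703125, 17.259368896484375), 87.0643310546875) [0.5706 0.0099 0.039 ] [array([0.5581, 0.0447]), array([0.5817, 0.0442]), array([ 0.5837, -0.0265]), array([ 0.5591, -0.0262])]
white [300.5 185. ] 18.0 [0.565  0.0911 0.064 ]
white [348.1429 185.5714] 35.5 [0.6239 0.0861 0.064 ]
white [326.902  190.5686] 707.5 [0.5976 0.0816 0.064 ]
white [348.7143 171.5714] 23.0 [0.6244 0.1038 0.064 ]
white [343.4286 162.    ] 23.0 [0.6178 0.116  0.064 ]
white [359.0278 165.2222] 102.0 [0.6368 0.1107 0.064 ]
white [320.5161 157.9032] 294.0 [0.5901 0.123  0.064 ]
white [286.5714 131.5714] 22.0 [0.5505 0.1571 0.064 ]
white [316.0952 129.9127] 1652.5 [0.5853 0.1565 0.064 ]
```

The fingers block this view, so I'll go back to the earlier viewpoint for a numeric check.

Request:
step_arm --commands "-2 2 0 0 0 0;-2 2 0 0 0 0;-2 2 0 0 0 0;-1.65 1.85 0 0 0 0;0 0 0 0 0 -0.04;0 0 0 0 0 0;0 0 0 0 0 0;0 0 0 0 0 0;0 0 0 0 0 0;0 0 0 0 0 0" --gripper 0

```text
time: 34.9
tcp_pos: [0.5805, 0.0204, 0.2372]
ee_rot: [0.0, 0.718, 0.696, 0.0]
contact_force: [-0.2, -0.6, 0.1]
grip_width: 0.997
grasp_force: 0.0
```

```bash
python3 - <<'E'
from cell import env
from h import *
c,im=grab(env,"wrist","w9");o=env.get_obs();print(o["time"],o["tcp_pos"],o["contact_force"])
old=cv2.imread("pics/w4.png")
for n,i in (("w4",old),("w9",im)):
    h=cv2.cvtColor(i,40)
    bm=(h[...,0]>5)&(h[...,0]<24)&(h[...,1]>90);bm[:145]=0;bm[220:]=0;bm[:,:232]=0;bm[:,280:]=0
    k=max(blobs(bm),key=cv2.contourArea);r=cv2.minAreaRect(k);print(n,"block",r,plane(c,r[0],.039))
    w=(h[...,1]<70)&(h[...,2]>170);yy,xx=np.indices(w.shape);d=np.hypot(xx-254,yy-87);w=w&(d<28)&(d>16)
    for k in blobs(w,3)or[]: u=k.reshape(-1,2).mean(0);print("white",u,cv2.contourArea(k),plane(c,u,.064))
    p=np.array([[i[int(200),x].astype(int).sum()] for x in range(225,285,6)]).ravel()
E
```

```text
34.95 [0.5806 0.0203 0.2372] [ 0.9295 -0.6675  1.0442]
w4 block ((253.49996948242188, 185.49998474121094), (52.99999237060547, 24.999996185302734), 90.0) [0.5798 0.007  0.039 ]
white [239.8 104.1] 30.5 [0.5671 0.1097 0.064 ]
w9 block ((253.5, 188.5), (53.0, 25.0), 90.0) [0.5797 0.0029 0.039 ]
white [239.2 104.7] 31.5 [0.5664 0.1091 0.064 ]
```

```bash
python3 -c "
from cell import env
print(env.sign_off())"
```

```text
the job is handed in; nothing more can be done
None
```

The job is handed in, with no verdict returned: by feel the block is held against the fence at about 15 N, the ring mark measured within about 1 mm of where it was, and the gripper is clear of everything.

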